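# Offer up a post foot over its anchor plinth

## Robot

A 7-joint arm with a two-finger parallel gripper is mounted at the origin on the work surface. World frame = base frame: x ahead of the robot, y to its left, z up, the work surface at z = 0. Lengths are in mm, angles in rad, forces in N, time in s.
With the tool pointing down it reaches from about 400 to 900 mm from the base axis. Payload 5.6 kg.
Tool frame: the origin (TCP) lies midway between the tips of the shut fingers; the grasp point (between the pads) lies 19 mm behind it; x points along the fingers, y is the direction in which the jaws open and shut, and the axes are right-handed (so a half turn about x gives the same grasp; the last joint's range is limited). The gripper opens to 92 mm and grips with 3 to 60 N. Pads are 20 mm wide; open, the fingers measure 128 mm over their backs; the gripper's body (75 mm by 189 mm) begins 69 mm behind the grasp point.
Start: joints at [-1.344, 0.468, -0.012, 1.603, 0.006, 1.071, -0.056], TCP at [173.292, 626.481, 214.592] pointing down, gripper open.
Joint ranges: [-2.53, 2.53], [-0.31, 2.02], [-1.57, 1.55], [0.28, 2.44], [-1.29, 4.43], [0.15, 1.84], [-2.92, 2.92]. Speed limits (rad/s): [2.57, 2.57, 3.14, 3.14, 3.14, 3.14, 3.14].

## Interface

Orientations are given as a rotation vector (axis times angle).
In Python, from cell import robot, grip, kin, viewer gives the robot as it stands. Calls block until the motion is done:
- robot.movep(position, orientation): joint-space move of the TCP to a pose.
- robot.servo_line(position, feed=150, rotation=None): straight line of the TCP; rotation=None keeps the orientation; feed is the mean speed in mm/s.
- robot.goto_joints(angles): joint-space move.
- grip(opening, newtons=None): opening from 0.0 (shut) to 1.0 (fully open); newtons is the grip in N (None keeps the last); returns when the fingers have stopped.
- robot.hold(seconds).
- kin.ik(position, orientation): joint angles nearest the present ones, or None.
- robot.observe(): the state.
- viewer.read_camera(name): name is "side" or "top"; returns the picture (480x640x3 uint8, red, green, blue); there is no depth.
- viewer.camera_info(name): a dict with "camera_matrix" (3x3 intrinsics, pixels), "k1" (the pictures are not rectified: a ray, as slopes to the right and down, at radius r is drawn at 1 + k1 r^2 times it, then the intrinsics apply), "R" (3x3) and "t" (3): a world point X has camera coordinates R X + t. Camera axes: x right, y down, z forward; pixel columns grow to the right and rows downward; lengths in mm; the calibration is good to about 2 mm. A picture is of the moment at which its call begins. camera_info takes no time and is no camera call.
A pose or a line that the arm cannot do raises robot.IKError and nothing moves.
- robot.job_done(): hands the job in, once; it reports no verdict.
Trained networks look in the newest picture that a camera, given by its name, has taken for a name from the list of things; names that differ only in an ending like _2 or _b are one class to them, and where a whole thing is asked for, a point or a joint stands for the part that bears it (a point fixed in the world has none). Each returns a list of dicts, best first, with "confidence" (0 to 1); they miss things now and then, are a little off and sometimes report something else, mostly with a low value. They report only what shows in the picture. A call takes as long as a camera call.
- viewer.silhouettes(name, camera): "mask" (480x640 bool, what is visible of it).
- viewer.pinpoint(name, camera): "at" ([x, y, z] in mm, in the coordinates of the camera as it stood for that picture, good to about 4 mm: a listed point, or the origin of a listed thing).
The state is a dict: "t": time; "joints": joint angles; "joint_velocities": joint speeds; "joint_torque": joint torques, N m; "tcp_pos": TCP position; "tcp_rot": TCP orientation; "contact_force": force on the tool from outside, world axes, zero at the start; "wrist_torque": the same for the moment, N m; "grip_width": opening from 0.0 (shut) to 1.0 (fully open).
Only numpy, scipy, OpenCV 4.12 (cv2) and the standard library are available. Lean on these libraries where they do the work, as an engineer would, in place of code of your own. Each camera call takes 0.05 s, during which the arm holds its last target.

## Task

Clear the empty bottle off the concrete plinth and stand it upright on the slab, a hand's width or more (100 mm) away from the plinth. Then pick up the steel post foot and hold it level in the air above the plinth, about 20 mm above its top, with the four flange holes lined up so that each threaded hole below shows whole through the hole above it, ready for the bolts. Finish while still holding it there, still and touching nothing but the gripper; do not tip the bottle over, and leave the mallet and the dish where they are.

Things in the scene. Friction and masses are not known exactly. Their poses are not given: they have to be found in the camera images.
- plinth: Concrete plinth fixed to the slab, 170 (x) x 140 (y) x 30 mm, with a metal anchor plate 130 x 100 x 10 mm centred on it, so its top is 40 mm above the slab. Origin: centre of its underside, at slab height; z up, x along its long side. Four 10 mm threaded holes in the top at x = +-46, y = +-31 mm. Its place and yaw vary; it is left or right of the post foot.
- plinth_top (a point): Centre of the top face of the plinth's anchor plate, 40 mm above the slab, midway between the four threaded holes.
- thread_a (a point): Mouth of the threaded hole at x = +46, y = +31 mm of the plinth, in its top face.
- thread_b (a point): Mouth of the diagonally opposite threaded hole, at x = -46, y = -31 mm of the plinth.
- foot: Loose steel post foot, 0.5 to 0.8 kg, flat on the slab: flange 130 (x) x 100 (y) x 5 mm; upright square tube 40 x 40 mm in its middle (sides parallel to the flange's, 3 mm walls, open top), top 65 mm above the underside: grip it here. Origin: centre of the underside; z up. Four 20 mm holes at x = +-46, y = +-31 mm, the plinth's pattern; turned half round fits as well.
- hole_a (a point): Centre of the flange hole at x = +46, y = +31 mm of the post foot, at the flange's underside.
- hole_b (a point): Centre of the diagonally opposite flange hole, at x = -46, y = -31 mm of the post foot.
- bottle: Empty green glass soda bottle, about 0.33 kg, standing upright near the middle of the plinth's top at the start. 205 mm tall; body 60 mm in diameter up to 112 mm, then tapering; straight neck 26 mm in diameter from 160 mm to the mouth. Origin: centre of its underside; z up.
- bottle_neck (a point): On the bottle's axis in the middle of the neck, 180 mm above its underside.
- mallet: Black rubber mallet lying on the far part of the slab, to be left alone: cylindrical head 60 mm in diameter and 100 mm long along its y, wooden handle 24 mm thick that runs 262 mm from the head along its -x, which points roughly to the right of the robot. Origin: on the slab under the middle of the head.
- dish: White ceramic dish, 150 mm across and 30 mm high, to be left alone. Origin: centre of its underside.

How it is judged:
By the outcome, as a careful person would: the job done as asked, in the order asked, and still so for the second after the job is handed in, while the arm keeps its last pose, push and grip.
It also fails if it takes over 64 s, if anything falls off the work surface, if the arm or the gripper's body presses on something with over 40 N, if the wrist force passes 120 N, or if a joint passes its speed limit or range.

## Working session

There is one attempt and no reset: what is moved stays moved. The work goes in short steps, each a Python script; the robot and the scene stay as the last script left them, time stands still between calls to the robot, and variables do not carry over. Pictures are saved under pics/ and viewed, and the job is handed in when it is done.

```bash
ls; mkdir -p pics; python3 - <<'E'
from cell import robot, grip, kin, viewer
import cv2,numpy as np
for c in ("top","side"):
    im=viewer.read_camera(c); cv2.imwrite(f"pics/{c}0.png",im[:,:,::-1])
    i=viewer.camera_info(c); print(c,i)
    R=np.array(i["R"]);t=np.array(i["t"])
    for n in ("plinth","plinth_top","thread_a","foot","hole_a","bottle","bottle_neck","mallet","dish"):
        for d in viewer.pinpoint(n,c)[:4]:
            print(n,round(d["confidence"],2),np.round(R.T@(np.array(d["at"])-t),1))
s=robot.observe();print(s)
E
```

```text
pics
top {'camera_matrix': array([[509.15210089,   0.        , 322.73607779],
       [  0.        , 509.15210089, 244.39415265],
       [  0.        ,   0.        ,   1.        ]]), 'k1': -0.05214629614991684, 'R': array([[ 0.02241713, -0.9995508 , -0.01989152],
       [-0.98573351, -0.01877865, -0.16726271],
       [ 0.16681404,  0.02335729, -0.98571168]]), 't': array([  51.68892697,  544.84702818, 1153.69171303])}
plinth 0.75 [ 554.2 -166.3   -0.9]
plinth 0.42 [762.3 178.4  -1. ]
plinth_top 0.85 [ 550.8 -165.9   39.6]
plinth_top 0.4 [484.7 125.3  -1.2]
thread_a 0.9 [ 602.4 -136.1   36.2]
thread_a 0.69 [ 505.  -189.7   37.3]
foot 0.72 [479.2 124.7   1.7]
foot 0.58 [759.1 179.8  -2.6]
hole_a 0.92 [519.6 164.8   0. ]
hole_a 0.85 [444.7  86.3  -2.3]
bottle 0.42 [ 4.786e+02  1.272e+02 -2.000e-01]
bottle_neck 0.64 [ 547.7 -153.9  219.9]
bottle_neck 0.37 [257.1 366.2   3.4]
mallet 0.98 [764.7 179.1   2.2]
mallet 0.43 [ 551.8 -165.7    3.3]
dish 0.81 [255.  368.7   4.8]
dish 0.55 [ 506.6 -188.6   37.5]
side {'camera_matrix': array([[519.03059684,   0.        , 315.19409432],
       [  0.  
[... 779 characters left out ...]
 368.9   3.5]
{'t': 1.0, 'joints': array([-1.34400159,  0.46749326, -0.01160649,  1.6026876 ,  0.00601273,
        1.07138585, -0.05627559]), 'joint_velocities': array([ 0.00064817, -0.00016271, -0.00092744,  0.0016078 , -0.00032408,
       -0.00132119,  0.00017835]), 'joint_torque': array([ 4.86528061e-04, -5.20427656e+01, -1.28073228e-02, -2.44059026e+01,
       -5.68523642e-02,  1.12645916e-02,  2.74517049e-05]), 'tcp_pos': array([173.29294191, 626.4937389 , 214.60188976]), 'tcp_rot': array([ 0.21185071,  1.56034577, -0.2117617 ]), 'contact_force': array([0.99182725, 0.06624011, 0.25762268]), 'wrist_torque': array([ 0.00859256, -0.00249009, -0.0479997 ]), 'grip_width': 1.0015579672548205}
```

View pics/top0.png

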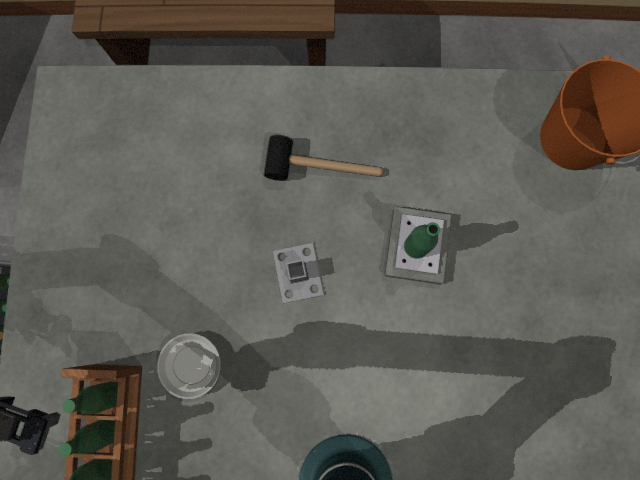

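View pics/side0.png

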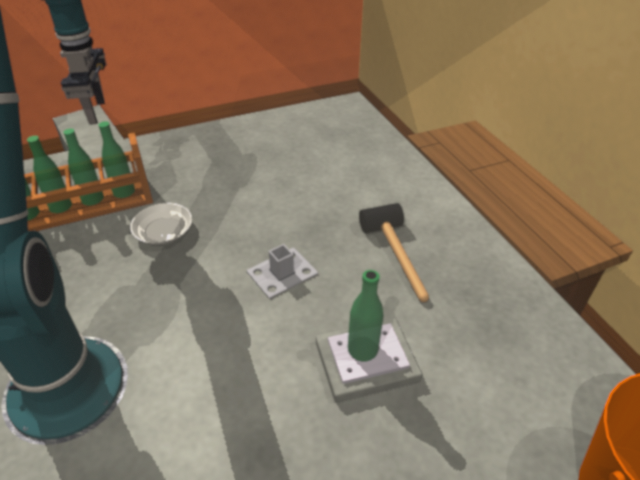

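Both views agree: the bottle is on the plinth (mouth at about 432,229 in top), the foot is at about (299,272) with yaw ≈ +13°, and the plinth yaw is ≈ −5°. The right side of the slab is free, so I'll move the bottle there first.

```bash
cat > h.py <<'E'
from cell import robot, grip, kin, viewer
import cv2,numpy as np
from scipy.spatial.transform import Rotation as Ro
def down(yaw):  # jaw axis at yaw (rad)
    c,s=np.cos(yaw),np.sin(yaw)
    return Ro.from_matrix(np.array([[0,0,-1],[c,s,0],[s,-c,0]]).T).as_rotvec()
def jawyaw():
    y=Ro.from_rotvec(robot.observe()["tcp_rot"]).as_matrix()[:,1]; return np.arctan2(y[1],y[0])
def W(d,c):
    i=viewer.camera_info(c); return i["R"].T@(np.array(d["at"])-i["t"])
def proj(X,c):
    i=viewer.camera_info(c); p=i["R"]@np.array(X,float)+i["t"]; u=p[:2]/p[2]; u=u*(1+i["k1"]*(u@u)); K=i["camera_matrix"]
    return u*[K[0,0],K[1,1]]+K[:2,2]
def ray(px,c,z):  # pixel -> world at height z
    i=viewer.camera_info(c);K=i["camera_matrix"]
    q=(np.array(px)-K[:2,2])/[K[0,0],K[1,1]]; u=q.copy()
    for _ in range(20): u=q/(1+i["k1"]*(u@u))
    d=i["R"].T@np.array([*u,1]); C=-i["R"].T@i["t"]
    return C+d*(z-C[2])/d[2]
E
python3 - <<'E'
from h import *
print(np.degrees(jawyaw()))
for n,p in (("bottle",[548,-157,205]),("place",[520,-430,165]),("foot",[481,124,60]),("pl",[553,-164,90])):
    for yw in range(-90,100,30)if n!="foot" else (13,103,-167,-77):
        q=kin.ik(p,down(np.radians(yw))); print(n,yw,None if q is None else np.round(q,2))
E
```

```text
74.53988817034445
bottle -90 [-0.54  0.49  1.01  1.86 -0.48  1.06 -0.91]
bottle -60 [-0.53  0.48  1.    1.86 -0.47  1.05 -0.39]
bottle -30 [-0.51  0.47  0.97  1.86 -0.45  1.05  0.12]
bottle 0 [-0.49  0.46  0.94  1.86 -0.43  1.04  0.62]
bottle 30 [-0.48  0.45  0.92  1.86 -0.42  1.04  1.13]
bottle 60 [-0.43  0.43  0.85  1.85 -0.38  1.03  1.62]
bottle 90 [-0.36  0.4   0.74  1.85 -0.32  1.01  2.09]
place -90 [ 0.01  0.75  0.99  1.63 -0.67  1.14 -0.4 ]
place -60 [-0.    0.76  1.02  1.63 -0.7   1.16  0.14]
place -30 [ 0.    0.75  1.    1.63 -0.68  1.15  0.65]
place 0 [ 0.02  0.74  0.97  1.62 -0.66  1.14  1.16]
place 30 [ 0.03  0.73  0.94  1.62 -0.64  1.13  1.66]
place 60 [ 0.07  0.69  0.87  1.62 -0.58  1.1   2.14]
place 90 [ 0.13  0.66  0.76  1.62 -0.5   1.07  2.61]
foot 13 [-0.66  0.46  0.41  2.11 -0.31  0.63  0.19]
foot 103 [-0.44  0.44  0.14  2.09 -0.11  0.61  1.57]
foot -167 [-1.25  0.95  1.34  2.14 -1.11  1.08 -2.22]
foot -77 [-0.8   0.5   0.59  2.11 -0.45  0.65 -1.24]
pl -90 [-0.53  0.76  1.07  1.93 -0.82  0.97 -0.63]
pl -60 [-0.51  0.74  1.04  1.93 -0.79  0.95 -0.13]
pl -30 [-0.49  0.72  1.    1.93 -0.76  0.93  0.37]
pl 0 [-0.45  0.68  0.94  1.92 -0.71  0.91  0.85]
pl 30 [-0.42  0.65  0.88  1.92 -0.65  0.88  1.33]
pl 60 [-0.24  0.57  0.62  1.91 -0.45  0.81  1.67]
pl 90 [-0.14  0.54  0.48  1.91 -0.34  0.78  2.1 ]
```

```bash
python3 - <<'E'
from h import *
p=robot.observe()["tcp_pos"]
robot.servo_line([p[0],p[1],340],feed=200)
q=np.array(robot.observe()["joints"]); q[0]=0.26; 
robot.goto_joints(q)
s=robot.observe(); print(s["t"],s["tcp_pos"],np.degrees(jawyaw()),np.round(s["joints"],2))
robot.movep([548,-157,330],down(jawyaw()))
b=[]
for c in("top","side"):
    im=viewer.read_camera(c); cv2.imwrite(f"pics/{c}1.png",im[:,:,::-1])
    for n in("bottle_neck","bottle"):
        for d in viewer.pinpoint(n,c)[:2]: print(c,n,d["confidence"],W(d,c))
s=robot.observe(); print(s["t"],s["tcp_pos"],np.round(s["joints"],2))
E
```

```text
5.0417 [ 619.36879807 -195.00550832  338.63983322] -17.479737934212462 [ 0.26  0.38 -0.01  1.45  0.    1.31 -0.05]
top bottle_neck 0.73 [ 547.2733936  -155.97857578  219.47732577]
top bottle 0.93 [ 544.24856756 -156.08162641   35.23786255]
side bottle_neck 0.81 [ 546.42187361 -158.32103922  223.19226094]
side bottle 0.97 [ 544.94891225 -157.57452583   41.09763416]
5.7667 [ 548.60646894 -157.35676443  329.68886224] [ 0.24  0.24 -0.03  1.66  0.01  1.24 -0.09]
```

View pics/side1.png

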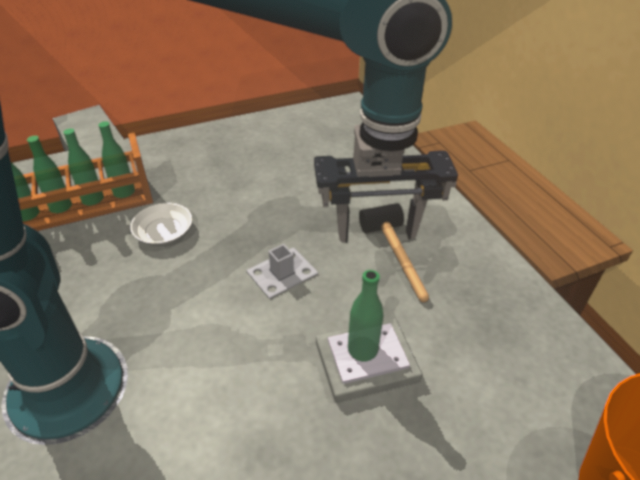

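The open jaws sit over the bottle (mouth at about 370,275), and both cameras agree on it to within 3 mm.

```bash
python3 - <<'E'
from h import *
robot.servo_line([546.3,-157,330],feed=100)
robot.servo_line([546.3,-157,201],feed=120)
grip(0.0,25); s=robot.observe(); print(s["t"],s["grip_width"]*92,s["contact_force"])
robot.servo_line([546.3,-157,290],feed=100)
s=robot.observe(); print(s["t"],s["grip_width"]*92,s["contact_force"])
im=viewer.read_camera("side"); cv2.imwrite("pics/side2.png",im[:,:,::-1])
robot.servo_line([530,-430,290],feed=160)
s=robot.observe(); print(s["t"],s["tcp_pos"],np.degrees(jawyaw()),s["contact_force"])
robot.servo_line([530,-430,175],feed=110)
robot.servo_line([530,-430,163.5],feed=30)
s=robot.observe(); print(s["t"],s["tcp_pos"],s["contact_force"])
im=viewer.read_camera("side"); cv2.imwrite("pics/side3.png",im[:,:,::-1])
E
```

```text
8.25 25.56933508638181 [ 0.21846301 -0.57624233  0.15888392]
9.2917 25.17791455229056 [-0.24274227 -0.38587333 -3.94547894]
11.2 [ 530.52226847 -428.87841373  290.13833661] -17.393922434745228 [ 0.45822566  0.46922757 -3.78553105]
12.925 [ 529.95512927 -429.97719067  163.30385771] [ 0.64596443 -0.26386318 -2.99328356]
```

View pics/side3.png

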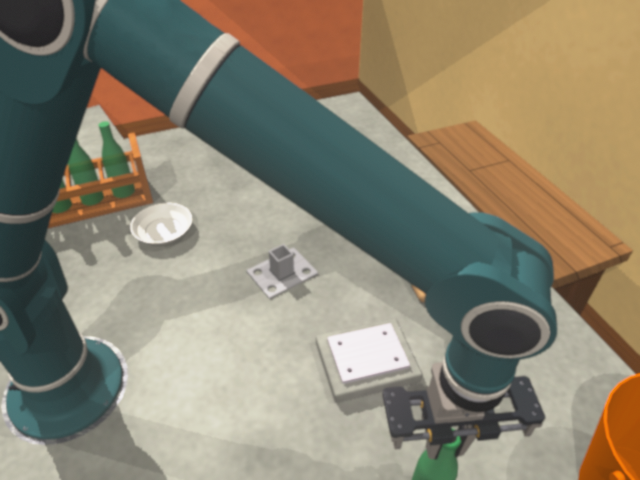

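The bottle hangs from the gripper at about (438,465), partly below the edge of the side view. I'll lower until the force shows it has touched down.

```bash
python3 - <<'E'
from h import *
z=163.5
while z>155:
    z-=0.75; robot.servo_line([530,-430,z],feed=15); s=robot.observe(); f=s["contact_force"][2]; print(z,round(f,2))
    if f>-0.7: break
grip(0.65); robot.hold(0.2)
robot.servo_line([530,-430,300],feed=140)
s=robot.observe(); print(s["t"])
im=viewer.read_camera("side"); cv2.imwrite("pics/side4.png",im[:,:,::-1])
for c in ("top","side"):
    if c=="top": im=viewer.read_camera(c); cv2.imwrite("pics/top4.png",im[:,:,::-1])
    for n in("bottle","bottle_neck"):
        for d in viewer.pinpoint(n,c)[:2]: print(c,n,d["confidence"],W(d,c))
E
```

```text
162.75 -3.71
162.0 -4.16
161.25 -3.44
160.5 0.27
15.9833
top bottle 0.72 [ 527.77087525 -430.87800516   -4.80144162]
top bottle_neck 0.7 [ 534.02436497 -428.45789275  182.27120984]
side bottle_neck 0.91 [ 527.84300806 -428.35987141  180.46902527]
```

View pics/top4.png

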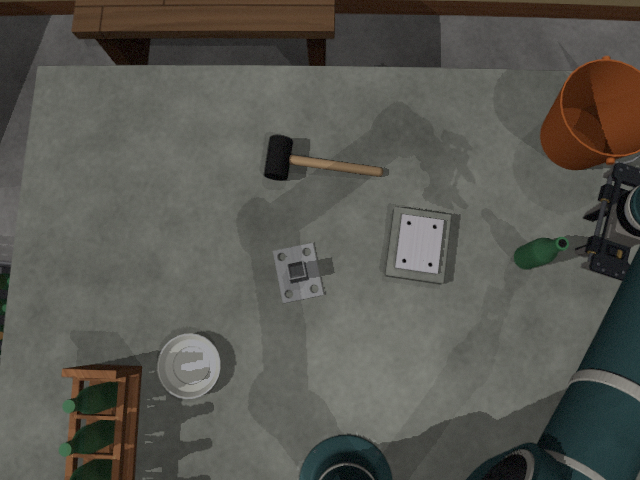

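The bottle stands at about (530,−430), base pixel about (530,258), with its neck upright at 181 mm. The plinth is fully visible now. Next I'll measure both hole patterns from both views.

```bash
python3 - <<'E'
from h import *
from scipy.optimize import least_squares
L=np.array([[46,31],[-46,31],[-46,-31],[46,-31]],float)
def pts(p,z): 
    c,s=np.cos(p[2]),np.sin(p[2]); return np.c_[L@np.array([[c,s],[-s,c]])+p[:2],np.full(4,z)]
for nm,p0,z,r in(("plinth",[553,-165,np.radians(-5)],40,4.0),("foot",[482,124,np.radians(13)],4,7)):
    allp=[]
    for c in("top","side"):
        im=cv2.imread(f"pics/{c}4.png"); g=cv2.cvtColor(im,cv2.COLOR_BGR2GRAY)
        obs=[]
        for X in pts(p0,z):
            u=proj(X,c); a=np.round(u).astype(int); k=int(r)
            w=g[a[1]-k:a[1]+k+1,a[0]-k:a[0]+k+1].astype(float)
            bg=np.percentile(w,75); m=np.clip(bg-15-w,0,None)
            yy,xx=np.mgrid[-k:k+1,-k:k+1]
            o=a+np.array([(m*xx).sum(),(m*yy).sum()])/m.sum(); obs.append(o); 
        obs=np.array(obs); 
        G=[ray(o,c,z)[:2] for o in obs]
        f=least_squares(lambda p:(pts(p,z)[:,:2]-G).ravel(),p0,x_scale=[1,1,.01])
        print(nm,c,np.round(f.x[:2],1),round(np.degrees(f.x[2]),2),"res",np.round(f.fun,1))
    # network
    for c in("top","side"):
        n="thread_a" if nm=="plinth" else "hole_a"
    for c in("top","side"):
        im=cv2.imread(f"pics/{c}4.png"); u=np.round(proj([*p0[:2],z],c)).astype(int)
        cr=im[u[1]-50:u[1]+50,u[0]-50:u[0]+50]; cv2.imwrite(f"pics/crop_{nm}_{c}.png",cv2.resize(cr,None,fx=3,fy=3,interpolation=2))
a=[cv2.imread(f"pics/crop_{n}_{c}.png") for n in("plinth","foot") for c in("top","side")]
cv2.imwrite("pics/crops.png",np.vstack([np.hstack(a[:2]),np.hstack(a[2:])]))
E
```

```text
plinth top [ 551.8 -164.8] -7.4 res [ 0.1  0.1 -0.1  0.2 -0.2 -0.1  0.2 -0.1]
plinth side [ 553.6 -164.8] -6.71 res [ 0.4  0.5  0.2 -0.3  1.  -0.2 -1.6  0. ]
foot top [481.9 126.2] 13.55 res [-0.1 -0.7 -0.2 -1.2  0.8  1.9 -0.5  0. ]
foot side [480.2 122.1] 14.85 res [ 4.6 -1.2 -0.5 -6.1 -0.3  4.5 -3.8  2.8]
```

View pics/crops.png

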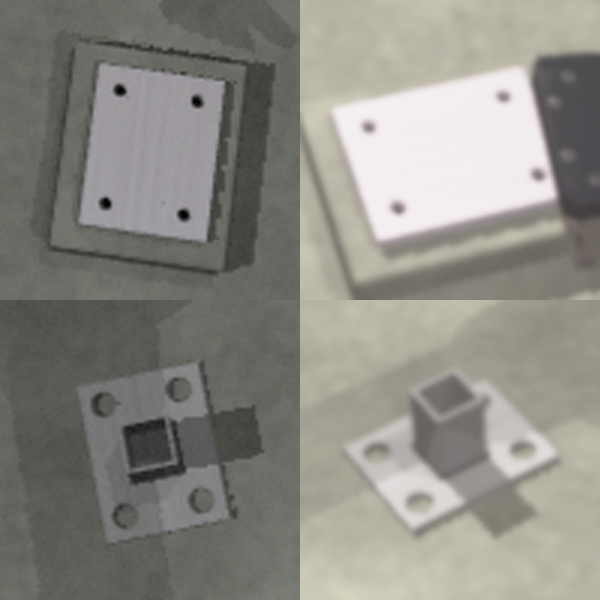

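The crops show all four plinth holes clean in top; one is partly near the gripper in side. The foot holes are clear in top. The plinth is at (552.7,−164.8) with yaw −7.3°, and the foot is at about (481.7,125) with yaw 13.5°.

```bash
python3 - <<'E'
from h import *
grip(1.0)
robot.movep([520,-200,300],down(np.radians(-7)))
R=down(np.radians(13.5))
robot.movep([481.7,125,200],R)
s=robot.observe();print(s["t"],np.round(s["joints"],2))
robot.servo_line([481.7,125,90],feed=150)
robot.servo_line([481.7,125,27],feed=80)
s=robot.observe();print(s["t"],s["tcp_pos"],s["contact_force"])
grip(0.0,50); s=robot.observe(); print(s["t"],s["grip_width"]*92,s["contact_force"])
robot.servo_line([481.7,125,110],feed=60)
s=robot.observe(); print(s["t"],s["tcp_pos"],s["grip_width"]*92,s["contact_force"],s["wrist_torque"])
for c in("top","side"):
    im=viewer.read_camera(c); cv2.imwrite(f"pics/{c}5.png",im[:,:,::-1])
E
```

```text
19.125 [-0.07  0.25 -0.29  1.97  0.09  0.94 -0.17]
20.9417 [481.99689057 125.16739354  27.27708143] [-0.78062486  0.10582538 -0.00328713]
21.775 39.8691208481042 [-1.57255711  0.08421659 -0.15257185]
23.3083 [481.36226351 124.91564015 109.58296941] 39.37835986930753 [-0.67185341  0.29340392 -5.427388  ] [-0.09629748  0.05136572 -0.01229832]
```

View pics/side5.png

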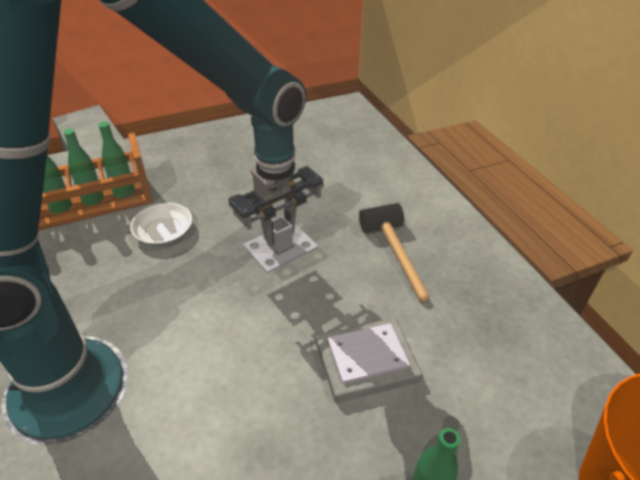

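View pics/top5.png

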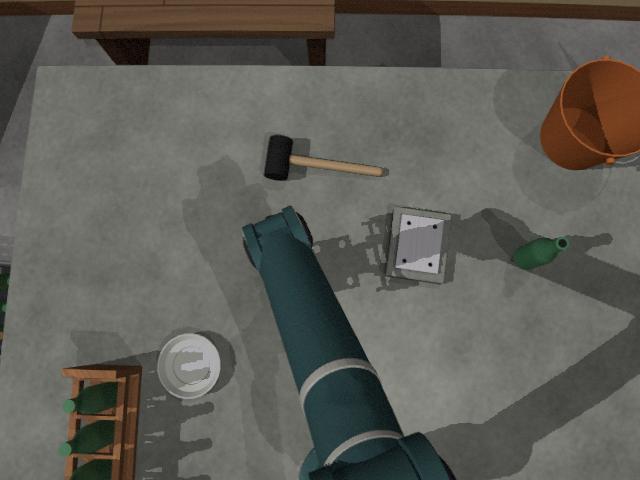

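The foot is held level, with the flange around (282,247) in side and its holes visible. The top view is blocked by the arm. Next I move it above the plinth.

```bash
python3 - <<'E'
from h import *
R=down(np.radians(-7.3))
robot.servo_line([481.7,125,130],feed=80)
robot.servo_line([552.7,-164.8,130],feed=130,rotation=R)
robot.servo_line([552.7,-164.8,87.3],feed=40)
robot.hold(0.4)
s=robot.observe(); print(s["t"],s["tcp_pos"],np.degrees(jawyaw()),s["grip_width"]*92,np.round(s["joints"],2),s["contact_force"])
print(Ro.from_rotvec(s["tcp_rot"]).as_matrix()[:,0])
for c in("top","side"):
    im=viewer.read_camera(c); cv2.imwrite(f"pics/{c}6.png",im[:,:,::-1])
    for n in("hole_a","thread_a","foot"):
        for d in viewer.pinpoint(n,c)[:4]: print(c,n,round(d["confidence"],2),np.round(W(d,c),1))
im=cv2.imread("pics/side6.png"); u=np.round(proj([552,-165,60],"side")).astype(int)
cv2.imwrite("pics/c6.png",cv2.resize(im[u[1]-60:u[1]+60,u[0]-70:u[0]+70],None,fx=5,fy=5,interpolation=2)); print(u)
E
```

```text
27.8667 [ 552.71977865 -164.81763289   87.36898054] -7.299789328097705 40.026280556020374 [ 0.3   0.51 -0.09  1.88  0.07  0.76  0.05] [ 1.06019223  0.43315386 -6.37445259]
[ 1.04925446e-04 -4.01870192e-05 -9.99999994e-01]
top hole_a 0.96 [ 602.6 -139.5   59.6]
top hole_a 0.59 [ 502.3 -186.4   56.9]
top thread_a 0.68 [ 505.8 -190.3   38.7]
top thread_a 0.63 [ 602.6 -140.    36.3]
top thread_a 0.47 [ 526.2 -430.7   -3.7]
top foot 0.72 [ 552.9 -167.    61.7]
top foot 0.34 [7.601e+02 1.776e+02 2.000e-01]
side hole_a 0.97 [ 504.6 -187.8   58.6]
side hole_a 0.76 [ 603.  -142.    56.9]
side thread_a 0.89 [ 505.3 -189.    39.1]
side thread_a 0.73 [ 603.3 -139.4   36.5]
side foot 0.6 [ 550.6 -163.9   57.6]
side foot 0.51 [257.6 371.9   2.6]
[368 345]
```

View pics/c6.png

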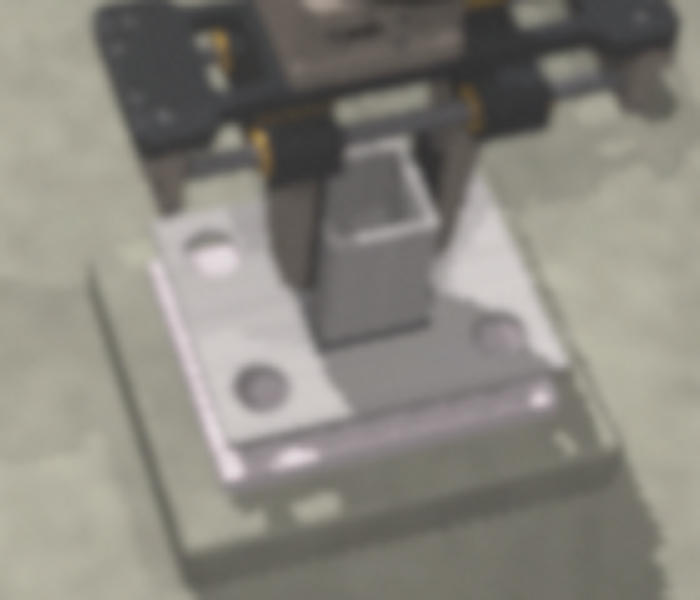

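View pics/top6.png

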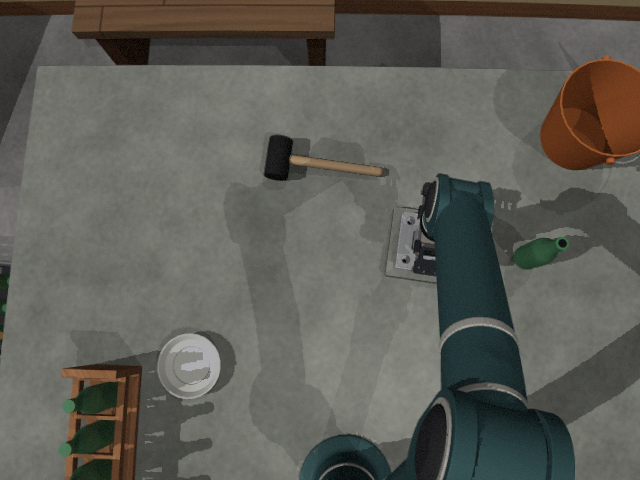

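```bash
python3 - <<'E'
from h import *
o=np.array([298,285])
p=[552.7,-164.8]; a=np.radians(-7.3); Rm=np.array([[np.cos(a),-np.sin(a)],[np.sin(a),np.cos(a)]])
for nm,px,l in(("ul",(211,254),(-46,31)),("ll",(262,387),(-46,-31)),("r",(497,333),(46,-31))):
    g=ray((np.array(px)+.5)/5-.5+o,"side",65)[:2]; e=Rm@np.array(l)+p; print(nm,np.round(Rm.T@(g-e),1))
im=cv2.imread("pics/top6.png")
cv2.imwrite("pics/t6.png",cv2.resize(im[200:280,385:445],None,fx=7,fy=7,interpolation=2))
ov=cv2.resize(cv2.imread("pics/side6.png")[285:405,298:438],None,fx=5,fy=5,interpolation=2)
t=np.linspace(0,2*np.pi,60)
for l in((-46,31),(-46,-31),(46,-31),(46,31)):
    for z,r,col in((65,10,(0,0,255)),(40,5,(255,0,0))):
        e=Rm@np.array(l)+p
        c=[((proj([e[0]+r*np.cos(x),e[1]+r*np.sin(x),z],"side")-o+.5)*5-.5) for x in t]
        cv2.polylines(ov,[np.round(c).astype(int)],True,col,1)
cv2.imwrite("pics/ov6.png",ov)
ov=cv2.resize(im[200:280,385:445],None,fx=7,fy=7,interpolation=2)
for l in((-46,31),(-46,-31),(46,-31),(46,31)):
    for z,r,col in((65,10,(0,0,255)),(40,5,(255,0,0))):
        e=Rm@np.array(l)+p
        c=[((proj([e[0]+r*np.cos(x),e[1]+r*np.sin(x),z],"top")-[385,200]+.5)*7-.5) for x in t]
        cv2.polylines(ov,[np.round(c).astype(int)],True,col,1)
cv2.imwrite("pics/ovt6.png",ov)
E
```

```text
ul [ 0.  -0.8]
ll [0.6 0. ]
r [-0.7 -0.4]
```

View pics/ov6.png

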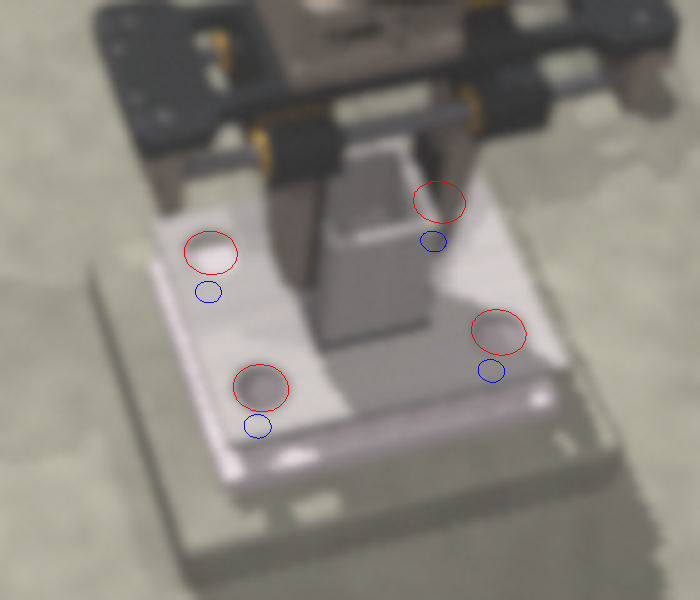

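View pics/ovt6.png

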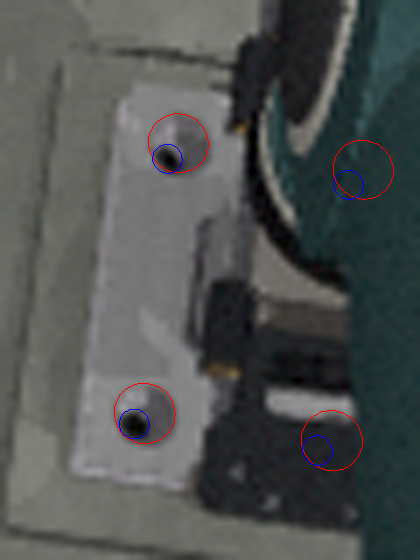

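The overlays match to about 1 mm: red is the expected flange holes and blue is the threads. In top, the thread at about (409,222) and the one at about (404,260) show through their flange holes. I'll take a last check that it is still, then hand in.

```bash
python3 - <<'E'
from h import *
robot.hold(0.5)
s=robot.observe(); print(s["t"],s["tcp_pos"],s["grip_width"]*92,np.abs(s["joint_velocities"]).max(),s["contact_force"])
print(robot.job_done())
E
```

```text
28.7667 [ 552.68750549 -164.78909541   87.28688062] 39.89882155487204 0.0018552200359174208 [-0.89407706  0.81630384 -5.50141611]
the job is handed in; nothing more can be done
None
```

I moved the bottle off the plinth and handed the job in at 28.8 s, still holding the post foot above the plinth. No verdict was reported.

- **Bottle:** it stands upright on the slab at about (530, −430). That leaves about 150 mm between it and the plinth.
- **Post foot:** I gripped it by the tube with 50 N and held it still, with its underside about 20 mm above the plinth top. The tool was vertical to within 0.01°, the held position was within 0.1 mm of the target, and the wrist carried only the foot's weight.
- **Hole alignment:** the three flange holes visible in the side camera were within about 1 mm of where they should be. In the top camera, the two visible threads showed whole through their holes when projected straight up.
- **What disagreed or wasn't seen:** the two cameras put the plinth about 1.8 mm apart in x and 0.7° apart in yaw. I used the midpoint for position and stayed near the top camera's yaw. The side view of the foot on the slab gave a poor fit before the grasp, so I relied on the top view and the trained networks there. The fourth hole was hidden in both views.
- **Mallet and dish:** I did not go near them, and they looked unmoved in the last top picture.

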